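# Take the depth of a blind bore with a depth gauge and lock the reading

## Task

Measure how deep the bore in the turned steel hub is: stand the depth gauge with its bridge flat across the mouth of the bore, run the rod gently down until its tip rests on the very bottom (not on the step part-way down), and then lock it there by swinging the clamp lever all the way down. Leave the gauge standing on the hub with the tip still touching the bottom, so that the depth can be read.

Things in the scene. Friction and masses are not known exactly. Their poses are not given: they have to be found in the camera images.
- hub: Turned steel hub, fast on the bench; origin under its centre. Round boss 96 mm across, 50 mm high, on a flange 130 mm across and 14 mm thick. Stepped blind bore in its middle: 30 mm wide for the first 12 mm, then a step, then 16 mm wide to a flat bottom ("bore_end" in the rules) 22 to 38 mm below the top face. That depth differs each time and is not measured for you.
- bore_mouth (a point): Mouth of the bore: centre of the hub's flat top face, 50 mm above the bench.
- gauge: Loose depth gauge, 0.4 to 0.6 kg, at first upright on the bench. Origin: centre of the bridge's flat underside, on the rod's axis; x along the bridge to the lever's side, z up along the rod. Bridge: steel bar 110 (x) x 24 (y) x 12 mm. On its middle a head 30 (x) x 24 (y) mm, up to 48 mm above the underside, with a 15 mm wide collar to 52 mm.
- grip (a point): Centre of the dark finger grip at the top of the gauge's rod: block 24 (gauge x) x 16 (gauge y) x 18 mm high, 117 mm above the bridge's underside when the rod is right up. Pinch it from above across the 16 mm (ribbed faces, looking along gauge y): so the fingers clear the raised lever. Lifting by it draws the rod up to its stop and carries the gauge.
- rod (a joint): How far the rod is run down from its upper stop, m, 0 to 0.050. Rod 7 mm thick, 5 mm at the tip. At 0 the tip is 5 mm above the bridge's underside, so it stands (value - 0.005) below it. Drag about 2 N, weight 0.7 N: it stays where it is put while the lever is up. A few N are enough to feel the bottom; over 20 N harms the tip, so feel for it at about 10 mm/s.
- lever_end (a point): Outer end of the clamp's cam lever (10 mm wide, 5 mm thick), on its middle line 40 mm from its pivot pin, which lies across the head 19 mm from the rod's axis (gauge +x) and 38 mm above the underside. Raised, it slants up and outward at 55 degrees; press it straight down about 42 mm from the rod's axis until it is nearly level (5 degrees). 3 N at first, about 10 N at the end.
- lever (a joint): Clamp lever, rad: 0 raised (rod free), 0.87 down on its stop (rod clamped). It starts to bite at about 0.15 and stays where it is left.

How it is judged:
By the outcome, as a careful person would: the job done as asked, in the order asked, and still so for the second after the job is handed in, with the robot touching nothing.
It also fails if it takes over 54 s, if anything falls off the work surface, if the arm or the gripper's body presses on something with over 40 N, if the wrist force passes 120 N, or if a joint passes its speed limit or range.

## Robot

A 6-joint arm with a two-finger parallel gripper is mounted at the origin on a cart in front of the work surface, level with it; the furniture and walls round the work are solid. World frame = base frame: x ahead of the robot, y to its left, z up, the work surface at z = 0. Lengths are in mm, angles in rad, forces in N, time in s.
With the tool pointing down it reaches from about 350 to 875 mm from the base axis. Payload 4.2 kg.
Tool frame: the origin (TCP) lies at the very end of the fingers, on their centre line; the grasp point (between the pads) lies 19 mm behind it; z points along the fingers, y is the direction in which the jaws open and shut (so a half turn about z gives the same grasp; the last joint's range is limited). The gripper opens to 85 mm and grips with 20 to 120 N. Pads are 22 mm wide; open, the fingers measure 114 mm over their backs; the gripper's body (76 mm by 85 mm) begins 54 mm behind the grasp point. The pads swing forward as they close: fully open they stand 13 mm farther back than shut.
Start: joints at [-0.988, 0.385, 0.008, 0, -1.194, -0.259], TCP at [198.872, -592.494, 231.312] pointing down, gripper open.
Joint ranges: [-3.14, 3.14], [-1.21, 2.06], [-1.07, 1.41], [-3.16, 2.05], [-2.99, -0.16], [-3.1, 3.1]. Speed limits (rad/s): [2.79, 2.79, 3.14, 3.14, 3.14, 3.14].

## Interface

Orientations are given as a unit quaternion [x, y, z, w].
In Python, from bench import read_state, get_image, camera_params, job_done gives the robot as it stands.
- The arm moves only by the tool send_rows, never from a script. Its arguments are lists of equal length, an entry for each row: "translation": the shift along the tool's x, y, z in m, a list of three; "yaw": the turn about the tool's z in degrees; "fingers": the closure in counts, from 0 (fully open) to 255 (shut). A call has 1 to 12 rows; each row is the pose to reach, as a shift and turn from the pose measured when the call began, along the tool's axes at that moment; what a row does not reach only later rows make up. A row lasts 1/10 s, in which the tool goes at most 50 mm and 8.59 degrees, less where a joint would pass 70% of its speed; a pose out of reach is approached as far as the arm can. A call with a gripper value outside its range is refused whole. The fingers move at their own pace and stop on an object; the grip force is fixed at half the most. Time passes only in rows, so rows that repeat a pose let the fingers close. It gives the time, the measured TCP pose, the force and the opening at its end, in the units of the state.
- read_state(): the state, without advancing time (a new reading comes with each control period).
- get_image(name): name is "scene" or "top" or "wrist"; returns the picture (480x640x3 uint8, blue, green, red); there is no depth.
- camera_params(name): a dict with "mtx" (3x3 intrinsics, pixels), "rvec" (rotation vector, rad) and "tvec" (3), from world to camera coordinates, as OpenCV has them; the wrist camera has in their place "tool_from_camera" (4x4, takes a point from camera to tool coordinates, whose origin is the TCP and whose axes are the flange's). Camera axes: x right, y down, z forward; pixel columns grow to the right and rows downward; lengths in mm; the calibration is good to about 2 mm. A picture is of the moment at which its call begins: read the wrist's pose just before it. camera_params takes no time and is no camera call.
- job_done(): hands the job in, once; it reports no verdict.
The state is a dict: "clock": time; "joints": joint angles; "joint_vel": joint speeds; "joint_efforts": joint torques, N m; "position": TCP position; "ee_rot": TCP orientation; "contact_force": force on the tool from outside, world axes, zero at the start; "wrist_torque": the same for the moment, N m; "gripper_width": finger opening in mm.
Only numpy, scipy, OpenCV 4.12 (cv2) and the standard library are available. Lean on these libraries where they do the work, as an engineer would, in place of code of your own. Each camera call takes 0.05 s, during which the arm holds its last target.

## Working session

There is one attempt and no reset: what is moved stays moved. The work goes in short steps, Python scripts to look and compute and a tool call to move; the robot and the scene stay as the last step left them, time stands still between calls to the robot, and variables do not carry over. Pictures are saved under pics/ and viewed, and the job is handed in when it is done.

Besides the shell and the picture viewer there is one more tool, called after ">>>" as name(argument=value, ...) on one line, values as JSON. send_rows: Moves the arm, as the interface text tells. Its arguments: {"type":"object","properties":{"translation":{"type":"array","items":{"type":"array","items":{"type":"number"}}},"yaw":{"type":"array","items":{"type":"number"}},"fingers":{"type":"array","items":{"type":"number"}}},"required":["translation","yaw","fingers"]}

```bash
mkdir -p pics; ls
python3 - <<'E'
from bench import *
import cv2
print(read_state())
for n in ("scene","top","wrist"):
    p=camera_params(n); print(n,p)
    cv2.imwrite(f"pics/{n}0.png",get_image(n))
E
```

```text
pics
{'clock': 0.0, 'joints': array([-9.88382590e-01,  3.85587832e-01,  6.62499997e-03, -4.64084201e-04,
       -1.19400043e+00, -2.58597414e-01]), 'joint_vel': array([-0.00051467, -0.00179177,  0.00031553,  0.00044602,  0.00022876,
       -0.00025782]), 'joint_efforts': array([ 2.23578492e-03, -3.92291844e+01,  1.88397163e+01,  4.18619961e+00,
       -4.73011707e-03, -4.84255196e-06]), 'position': array([ 198.691043  , -591.96613128,  230.20756147]), 'ee_rot': array([-1.61117113e-01,  9.86934676e-01,  1.07711799e-03, -2.45411574e-04]), 'contact_force': array([-0.08036768,  0.9622631 ,  0.03309209]), 'wrist_torque': array([ 0.01041137, -0.03701443,  0.01753819]), 'gripper_width': 85.43088767189987}
scene {'mtx': array([[522.52826769,   0.        , 319.38707305],
       [  0.        , 522.52826769, 232.20782716],
       [  0.        ,   0.        ,   1.        ]]), 'rvec': array([ 0.96224637, -2.17369982,  1.32807994]), 'tvec': array([417.07603304, 252.3609053 , 574.144668  ])}
top {'mtx': array([[517.6275636 ,   0.        , 324.98716946],
       [  0.        , 517.6275636 , 234.76247428],
       [  0.        ,   0.        ,   1.        ]]), 'rvec': array([ 2.01414643, -2.21040989,  0.22537601]), 'tvec': array([ 92.40828219, 540.13413197, 827.82917527])}
wrist {'mtx': array([[414.98239638,   0.        , 320.38170117],
       [  0.        , 414.98239638, 237.14759307],
       [  0.        ,   0.        ,   1.        ]]), 'tool_from_camera': array([[-4.50482792e-04, -9.47156537e-01, -3.20771402e-01,
         8.24054669e+01],
       [ 9.99999882e-01, -3.68186165e-04, -3.17212838e-04,
         8.12406244e-01],
       [ 1.82346620e-04, -3.20771507e-01,  9.47156591e-01,
        -1.41829235e+02],
       [ 0.00000000e+00,  0.00000000e+00,  0.00000000e+00,
         1.00000000e+00]])}
```

View pics/scene0.png

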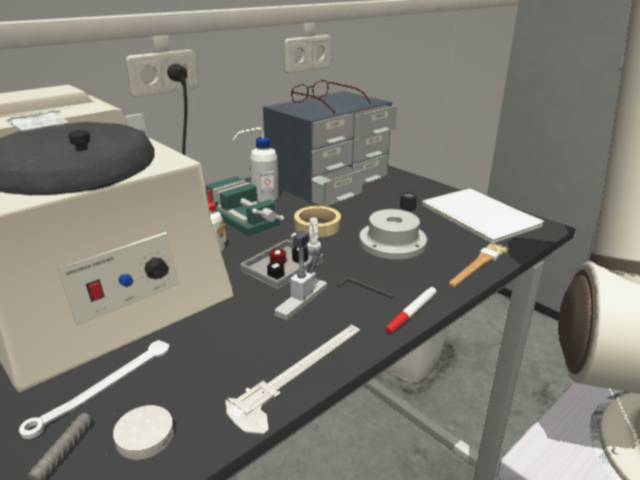

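View pics/top0.png

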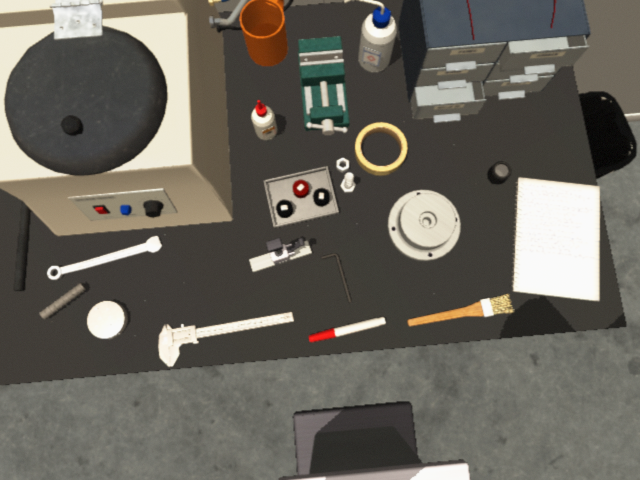

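View pics/wrist0.png

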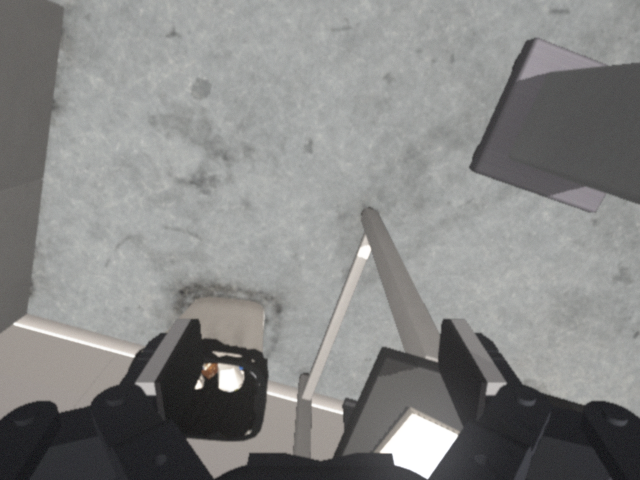

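The scene view shows the gauge at about (303,280) and the hub at (394,233). In the top view they are at (283,252) and (427,221). Next I'll zoom in.

```bash
cat > h.py <<'E'
import numpy as np, cv2
from bench import *
from scipy.spatial.transform import Rotation as R
def ray(n,uv,state=None):
    p=camera_params(n); K=p["mtx"]
    d=np.linalg.inv(K)@np.array([uv[0],uv[1],1.0])
    if n=="wrist":
        T=p["tool_from_camera"]; q=R.from_quat(state["ee_rot"]).as_matrix()
        return state["position"]+q@T[:3,3], q@T[:3,:3]@d
    M=cv2.Rodrigues(p["rvec"])[0]
    return -M.T@p["tvec"], M.T@d
def onz(n,uv,z,state=None):
    o,d=ray(n,uv,state); return o+d*(z-o[2])/d[2]
def tri(uvs,state=None):
    A=np.zeros((3,3));b=np.zeros(3);L=[]
    for n,uv in uvs:
        o,d=ray(n,uv,state); d=d/np.linalg.norm(d); P=np.eye(3)-np.outer(d,d); A+=P;b+=P@o;L.append((o,P))
    x=np.linalg.solve(A,b); return x,[np.linalg.norm(P@(x-o)) for o,P in L]
def proj(n,X,state=None):
    p=camera_params(n)
    if n=="wrist":
        T=p["tool_from_camera"]; q=R.from_quat(state["ee_rot"]).as_matrix()
        c=T[:3,:3].T@(q.T@(np.array(X)-state["position"])-T[:3,3])
        u=p["mtx"]@c; return u[:2]/u[2]
    return cv2.projectPoints(np.array([X],float),p["rvec"],p["tvec"],p["mtx"],None)[0].ravel()
def crop(img,x,y,w,h,s,f):
    c=cv2.resize(img[y:y+h,x:x+w],None,fx=s,fy=s,interpolation=cv2.INTER_CUBIC)
    for i in range(0,w,10):
        cv2.putText(c,str(x+i),(i*s,8),0,.3,(0,255,255),1) if i%20==0 else 0; cv2.line(c,(i*s,10),(i*s,15),(0,255,255),1)
    for i in range(0,h,10):
        cv2.putText(c,str(y+i),(0,i*s+4),0,.3,(0,255,255),1) if i%20==0 else 0; cv2.line(c,(22,i*s),(27,i*s),(0,255,255),1)
    cv2.imwrite(f,c)
E
python3 - <<'E'
from h import *
s=cv2.imread("pics/scene0.png");t=cv2.imread("pics/top0.png")
a=crop(s,250,200,100,130,4,"pics/a1.png")
crop(t,240,225,90,60,8,"pics/a2.png")
crop(t,380,180,90,90,6,"pics/a3.png")
E
```

```text
(no output)
```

View pics/a1.png

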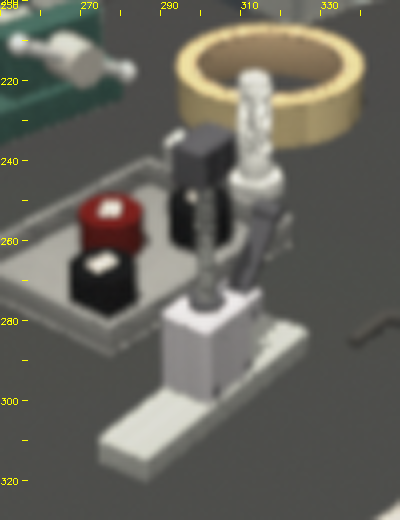

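View pics/a2.png

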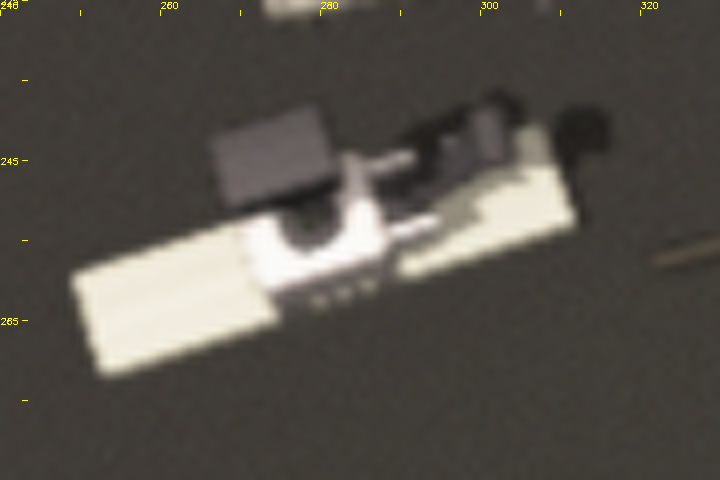

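View pics/a3.png

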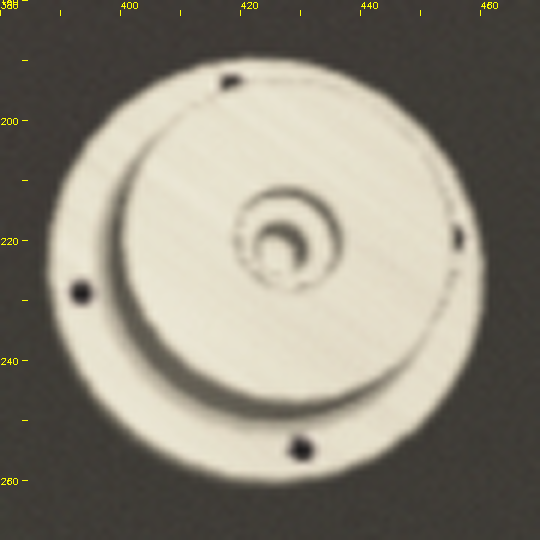

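Run:
```python
from h import *
P=lambda u,z,n="top":onz(n,u,z).round(1)
print("cam",ray("top",(320,240))[0],ray("scene",(320,240))[0])
print("x axis in top img", proj("top",[500,0,0]),proj("top",[600,0,0]),proj("top",[500,100,0]))
c=[(249,259.2),(253,271.7),(311.5,253),(307,240.5)]
C=[P(u,12) for u in c];print(C)
print("len",np.linalg.norm(C[1]-C[2]),"w",np.linalg.norm(C[0]-C[1]))
print("ctr",np.mean(C,0)); d=C[2]-C[1];print("ang",np.degrees(np.arctan2(d[1],d[0])))
g=[(266.5,242),(279.3,238.3),(282,246.5),(269.2,250.8)]
G=[P(u,126) for u in g];print("grip",np.mean(G,0),G,[np.linalg.norm(G[i]-G[(i+1)%4]).round(1) for i in range(4)])
print(tri([("top",(274.2,244.4)),("scene",(301,233.5))]))
print("scene axis")
# head top, bridge corners scene: front-left lower z
c=[(274.5,309.5),(287,314.5),(327,282.5)]
print([P(u,12,"scene") for u in c])
# hub
t=cv2.imread("pics/top0.png")
for cc in [(427.8,220)]: print("mouth",P(cc,50),"w",P((436.8,220),50)-P((418.8,220),50),P((428,211.5),50)-P((428,228.5),50))
print("boss",P((400,220),50),P((457,220),50),P((428,193.5),50),P((428,247),50))
print("flange",P((388,225),14),P((460.5,225),14),P((424,189.5),14),P((424,260),14))
s=cv2.imread("pics/scene0.png"); crop(s,350,190,90,80,7,"pics/a4.png")
```

```text
cam [364.90112515  54.9480867  921.63614902] [ -8.07099898 575.96744761 485.25962321]
x axis in top img [350.73211341 264.22390847] [345.1545397  210.55281242] [295.29101458 269.35141977]
[array([524., 180.,  12.]), array([501. , 174.3,  12. ]), array([524.8,  68.3,  12. ]), array([548.2,  74.3,  12. ])]
len 108.63903534181442 w 23.695780215050945
ctr [524.5   124.225  12.   ]
ang -77.34534313727748
grip [523.85  123.475 126.   ] [array([528.8, 135.3, 126. ]), array([532.8, 114.9, 126. ]), array([519.4, 111.6, 126. ]), array([514.4, 132.1, 126. ])] [np.float64(20.8), np.float64(13.8), np.float64(21.1), np.float64(14.8)]
(array([524.53137797, 123.88377807, 122.77978289]), [np.float64(0.0795024072847957), np.float64(0.07950240728494097)])
scene axis
[array([522.4, 180.9,  12. ]), array([499.7, 174.8,  12. ]), array([524.1,  68.9,  12. ])]
mouth [ 557.1 -137.6   50. ] w [ -2.9 -31.    0. ] [30. -4.  0.]
boss [561.6 -89.8  50. ] [ 552.4 -187.8   50. ] [ 604.3 -144.3   50. ] [ 510.  -131.7   50. ]
flange [562.6 -73.2  14. ] [ 550.4 -202.8   14. ] [ 622.4 -146.3   14. ] [ 493.4 -129.2   14. ]
```

View pics/a4.png

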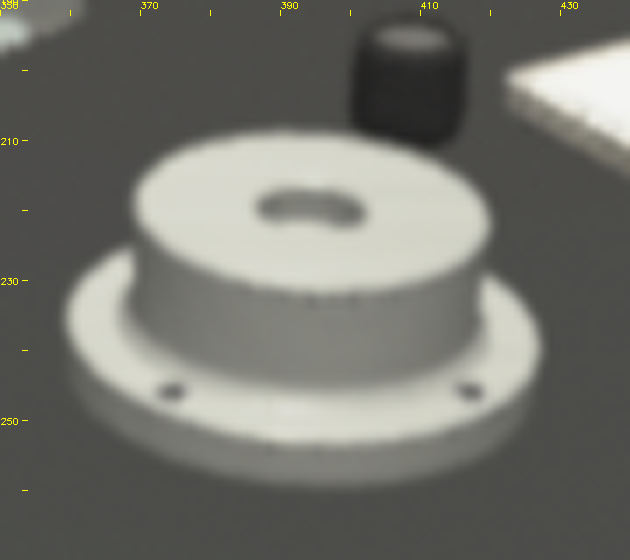

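The two views agree. The gauge stands at (524, 124) with its x axis at −77°, and the bore mouth is at (557, −138). The bridge, boss and mouth sizes match those given. I'll go above the gauge first.

```bash
cat >> h.py <<'E'
def delta(x,y,z,ang=None):
    s=read_state(); M=R.from_quat(s["ee_rot"]).as_matrix()
    a=np.degrees(np.arctan2(M[1,1],M[0,1]))
    print("pos",s["position"].round(1),"yang",a.round(2),"axes z",M[:,2].round(4),"F",s["contact_force"].round(1),"w",round(s["gripper_width"],1),"t",s["clock"])
    print("shift m",((M.T@(np.array([x,y,z])-s["position"]))/1000).round(4), "yaw", None if ang is None else round((a-ang+180)%360-180,2))
E
python3 -c "
from h import *
delta(524.3,124,230,192.7)"
```

```text
pos [ 198.7 -592.1  230.5] yang 108.54 axes z [-6.0e-04  1.6e-03 -1.0e+00] F [-0.6  1.4 -0.2] w 85.5 t 0.15
shift m [-0.5364  0.5754  0.0014] yaw -84.16
```

>>> send_rows(translation=[[-0.033,0.036,0],[-0.067,0.072,0],[-0.1,0.108,0],[-0.134,0.144,0],[-0.168,0.18,0],[-0.201,0.216,0],[-0.235,0.252,0],[-0.268,0.288,0],[-0.302,0.324,0],[-0.335,0.36,0],[-0.369,0.396,0],[-0.4,0.43,0]], yaw=[-4.5,-9,-13.5,-18,-22.5,-27,-31.5,-36,-40.5,-45,-49.5,-54], fingers=[0,0,0,0,0,0,0,0,0,0,0,0])

```text
clock: 1.35
position: [441.6, -55.0, 231.3]
ee_rot: [-0.593, 0.805, 0.001, 0.0]
contact_force: [1.4, -0.1, -0.8]
gripper_width: 85.5
```

```bash
python3 -c "
from h import *
delta(524.3,124,230,192.7)"
```

```text
pos [441.6 -55.  231.3] yang 162.78 axes z [-1.0e-04  1.7e-03 -1.0e+00] F [ 1.4 -0.1 -0.8] w 85.5 t 1.35
shift m [-0.1955 -0.026   0.0016] yaw -29.92
```

>>> send_rows(translation=[[-0.04,-0.005,0],[-0.08,-0.01,0],[-0.12,-0.016,0],[-0.16,-0.021,0],[-0.1955,-0.026,0.002],[-0.1955,-0.026,0.002],[-0.1955,-0.026,0.002],[-0.1955,-0.026,0.002]], yaw=[-6,-12,-18,-24,-29.9,-29.9,-29.9,-29.9], fingers=[0,0,0,0,0,0,0,0])

```text
clock: 2.15
position: [523.7, 123.3, 229.4]
ee_rot: [0.781, -0.625, -0.001, -0.0]
contact_force: [0.2, -0.1, 0.2]
gripper_width: 85.1
```

```bash
python3 -c "
from h import *
delta(524.3,124,96,192.7)
s=read_state()
cv2.imwrite('pics/wrist1.png',get_image('wrist'))
for X in ([524.3,124,126],[524.3,124,12]): print(proj('wrist',X,s))
"
```

```text
pos [523.7 123.3 229.4] yang -167.38 axes z [-9.0e-04  1.4e-03 -1.0e+00] F [ 0.2 -0.1  0.2] w 85.1 t 2.15
shift m [-0.0003 -0.0008  0.1334] yaw -0.08
[319.46009987 235.81776061]
[319.54006862 194.54251543]
```

View pics/wrist1.png

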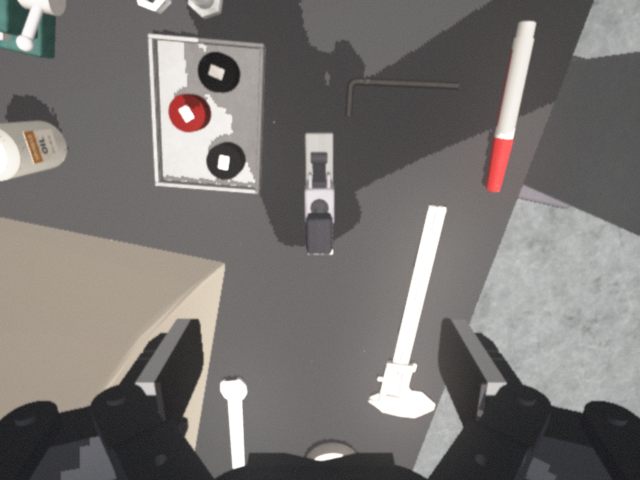

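The grip is seen end-on and centred at column 319, rows 214–254, and the lever lies above it in the image (tool +x). That matches the predicted (319, 236). I'll zoom in to check the fore-aft centring.

```bash
python3 -c "
from h import *
crop(cv2.imread('pics/wrist1.png'),290,120,60,145,4,'pics/w1c.png')"
```

```text
(no output)
```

View pics/w1c.png

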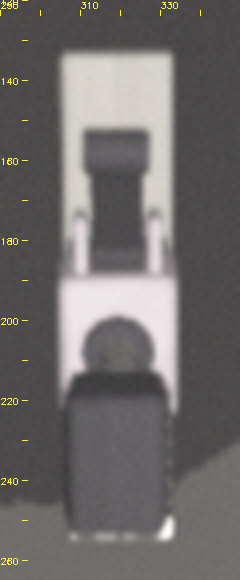

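The grip's top face spans rows 218–253, centre 236, exactly as predicted. I'll go down and pinch it.

>>> send_rows(translation=[[0,-0.001,0.03],[0,-0.001,0.065],[0,-0.001,0.1],[0,-0.001,0.12],[0,-0.001,0.13],[0,-0.001,0.1335],[0,-0.001,0.1335],[0,-0.001,0.1335]], yaw=[0,0,0,0,0,0,0,0], fingers=[0,0,0,0,0,0,0,0])

```text
clock: 3.0
position: [525.5, 123.8, 97.5]
ee_rot: [0.78, -0.625, -0.0, -0.002]
contact_force: [0.5, -0.8, -0.0]
gripper_width: 85.1
```

>>> send_rows(translation=[[0,0,0],[0,0,0],[0,0,0],[0,0,0],[0,0,0],[0,0,0],[0,0,0],[0,0,0],[0,0,0],[0,0,0],[0,0,0],[0,0,0]], yaw=[0,0,0,0,0,0,0,0,0,0,0,0], fingers=[60,120,160,180,190,200,210,220,230,240,255,255])

```text
clock: 4.2
position: [525.3, 123.7, 97.4]
ee_rot: [0.78, -0.625, -0.0, -0.001]
contact_force: [-1.3, 0.3, 1.5]
gripper_width: 15.3
```

```bash
python3 -c "
from h import *
delta(524.3,124,180,192.7)
s=read_state()
cv2.imwrite('pics/wrist2.png',get_image('wrist'))
crop(get_image('scene'),250,180,110,140,4,'pics/s2.png')
"
```

```text
pos [525.3 123.7  97.4] yang -167.4 axes z [ 0.0015  0.0025 -1.    ] F [-1.3  0.3  1.5] w 15.3 t 4.2
shift m [-0.0007  0.0007 -0.0826] yaw -0.1
```

View pics/s2.png

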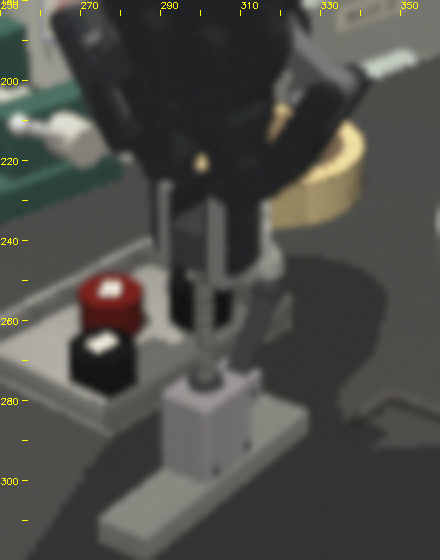

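The pads hold the grip (scene about (303,225)), the width reads 15.3 mm against the 16 mm block, and the gauge is still upright. I'll lift it.

>>> send_rows(translation=[[0,0,-0.005],[0,0,-0.01],[0,0,-0.02],[0,0,-0.035],[0,0,-0.05],[0,0,-0.065],[0,0,-0.08],[0,0,-0.09],[0,0,-0.09],[0,0,-0.09]], yaw=[0,0,0,0,0,0,0,0,0,0], fingers=[255,255,255,255,255,255,255,255,255,255])

```text
clock: 5.3
position: [524.7, 123.4, 187.0]
ee_rot: [0.78, -0.625, -0.001, -0.001]
contact_force: [-0.5, -0.6, -6.1]
gripper_width: 14.8
```

```bash
python3 -c "
from h import *
delta(557.1,-137.6,187,192.7)
i=get_image('scene')
crop(i,230,130,150,150,4,'pics/s3.png')
"
```

```text
pos [524.7 123.4 187. ] yang -167.42 axes z [ 6.0e-04  2.6e-03 -1.0e+00] F [-0.5 -0.6 -6.1] w 14.8 t 5.3
shift m [ 0.2618  0.0252 -0.0006] yaw -0.12
```

View pics/s3.png

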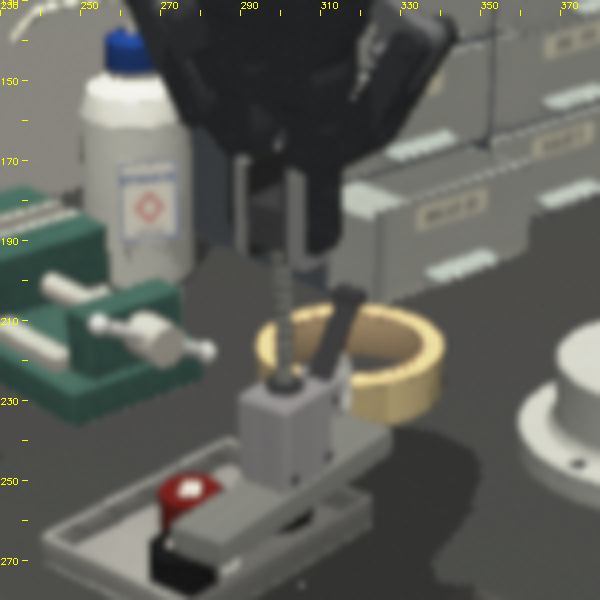

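The gauge hangs level and clear of the bench, with the rod at its stop (bridge at about scene (280,270)–(325,235)). I'll carry it over the hub.

>>> send_rows(translation=[[0.01,0.001,0],[0.03,0.003,0],[0.06,0.006,0],[0.09,0.009,0],[0.12,0.012,0],[0.15,0.015,0],[0.18,0.018,0],[0.21,0.02,0],[0.235,0.023,0],[0.25,0.024,0],[0.259,0.025,0],[0.262,0.025,0]], yaw=[0,0,0,0,0,0,0,0,0,0,0,0], fingers=[255,255,255,255,255,255,255,255,255,255,255,255])

```text
clock: 6.55
position: [556.8, -138.5, 185.5]
ee_rot: [0.78, -0.626, -0.001, -0.0]
contact_force: [-0.5, -0.5, -4.8]
gripper_width: 14.8
```

>>> send_rows(translation=[[0,0,0],[0,0,0],[0,0,0]], yaw=[0,0,0], fingers=[255,255,255])

```text
clock: 6.85
position: [556.8, -137.7, 185.5]
ee_rot: [0.78, -0.625, -0.001, -0.0]
contact_force: [0.1, 0.3, -5.5]
gripper_width: 15.0
```

```bash
python3 -c "
from h import *
delta(557.1,-137.6,160,192.7)
i=get_image('scene')
crop(i,320,120,130,145,4,'pics/s4.png')
j=get_image('top');cv2.imwrite('pics/t4.png',j)
crop(j,360,150,130,125,5,'pics/t4c.png')
"
```

```text
pos [ 556.8 -137.7  185.5] yang -167.41 axes z [-0.0014  0.0024 -1.    ] F [ 0.1  0.3 -5.5] w 15.0 t 6.85
shift m [ 0.     -0.0003  0.0255] yaw -0.11
```

View pics/s4.png

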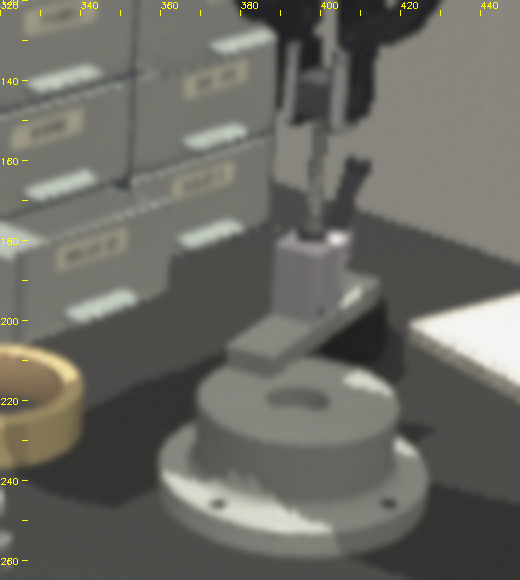

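View pics/t4c.png

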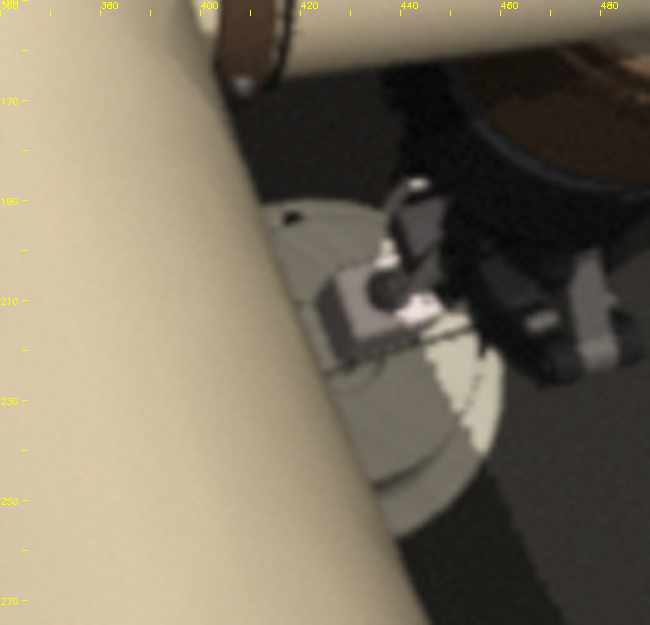

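```bash
python3 -c "
from h import *
print(tri([('top',(435.5,207.5)),('scene',(398.5,179))]))
print(onz('top',(435.5,207.5),139),onz('scene',(398.5,179),139))
for z in (88,136,140): print(z,proj('top',[557.1,-137.6,z]),proj('scene',[557.1,-137.6,z]))
print(onz('scene',(394,219.5),50))
"
```

```text
(array([ 555.64162567, -135.1629753 ,  133.91970424]), [np.float64(2.3115203477512765), np.float64(2.3115203477512893)])
[ 556.26802464 -132.57950717  139.        ] [ 545.49411109 -126.02229747  139.        ]
88 [432.14449738 214.65741227] [395.67653629 201.20037949]
136 [438.21630244 207.19128253] [397.56655981 177.2475991 ]
140 [438.75418458 206.52988154] [397.72798418 175.20182429]
[ 557.16034148 -136.96980078   50.        ]
```

Scene ray of the bore mouth gives (557.2, −137.0), so the mouth is confirmed. The rod axis is within a few mm of it. I'll lower to just above contact and check again from a closer view.

>>> send_rows(translation=[[0,0,0.01],[0,0,0.02],[0,0,0.027],[0,0,0.03],[0,0,0.03]], yaw=[0,0,0,0,0], fingers=[255,255,255,255,255])

```text
clock: 7.45
position: [556.4, -137.8, 154.6]
ee_rot: [0.78, -0.625, -0.002, 0.0]
contact_force: [0.4, -0.3, -5.0]
gripper_width: 15.1
```

```bash
python3 -c "
from h import *
delta(557.1,-137.6,147,192.7)
i=get_image('scene')
crop(i,345,140,100,125,6,'pics/s5.png')
crop(get_image('top'),400,170,90,80,8,'pics/t5.png')
cv2.imwrite('pics/w5.png',get_image('wrist'))
"
```

```text
pos [ 556.4 -137.8  154.6] yang -167.42 axes z [-0.0031  0.0023 -1.    ] F [ 0.4 -0.3 -5. ] w 15.1 t 7.45
shift m [-0.0001 -0.0007  0.0076] yaw -0.12
```

View pics/s5.png

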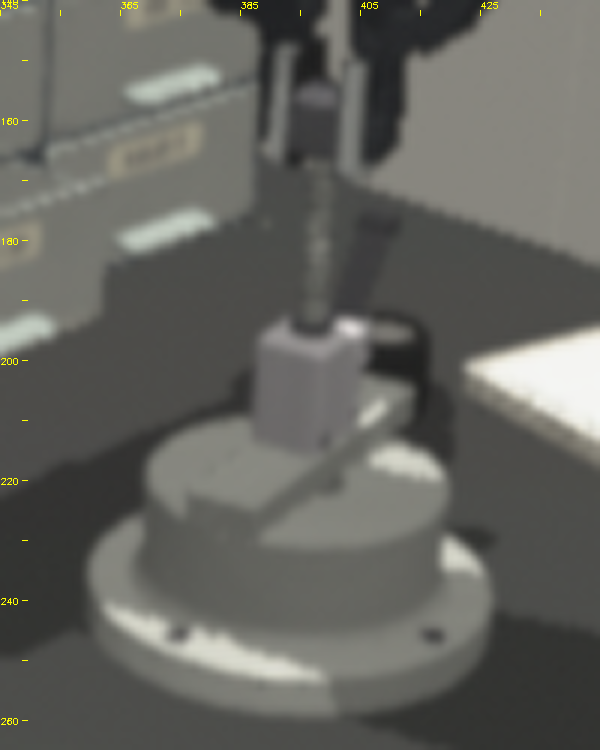

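View pics/t5.png

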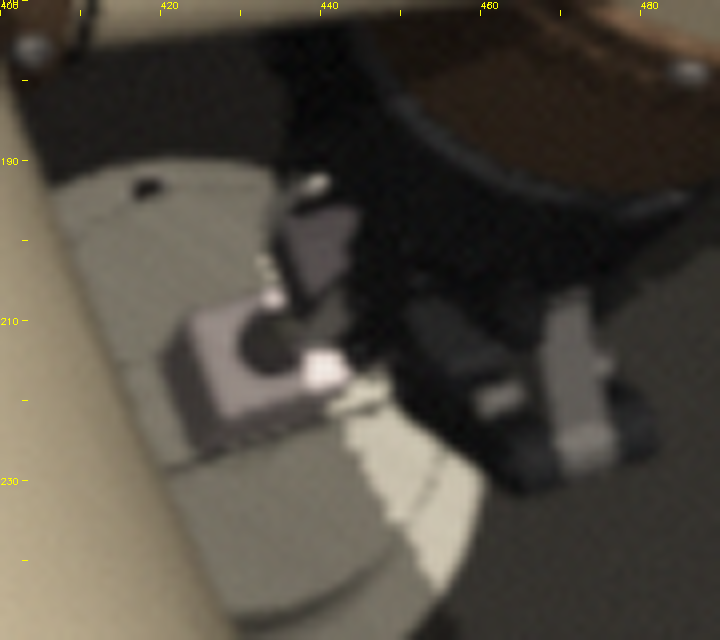

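View pics/w5.png

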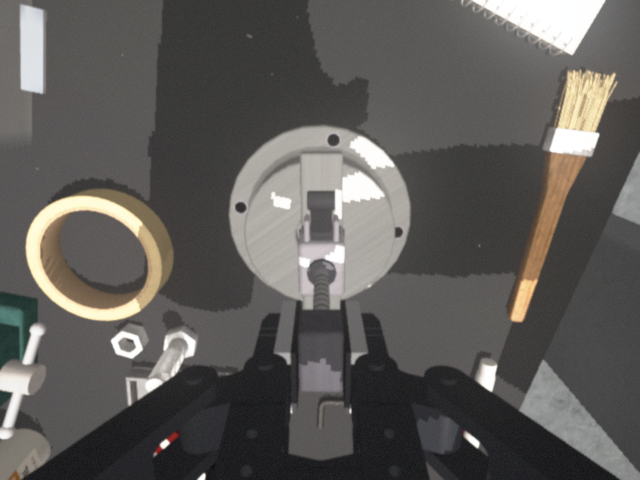

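```bash
python3 -c "
from h import *
print(tri([('top',(434,212.5)),('scene',(396.7,194))]))
for z in (102,104,106,108): print(z,proj('top',[557.1,-137.6,z]),proj('scene',[557.1,-137.6,z]))
s=read_state()
print(proj('wrist',[557.1,-137.6,104],s),proj('wrist',[557.1,-137.6,50],s))
# hub outline in wrist: boss centre cols
for X in ([557.1,-137.6,14],): print(proj('wrist',X,s))
crop(cv2.imread('pics/w5.png'),225,120,190,180,4,'pics/w5c.png')
"
```

```text
(array([ 556.72596883, -137.90395668,  102.73676809]), [np.float64(0.35646875094978525), np.float64(0.35646875094975544)])
102 [433.84565716 212.56559945] [396.2189773  194.32587751]
104 [434.09319692 212.26121486] [396.29705261 193.33640799]
106 [434.34188957 211.95541261] [396.37527509 192.34507333]
108 [434.59174319 211.64818279] [396.45364515 191.35186826]
[320.9074952  267.91940042] [320.73210202 234.12400107]
[320.6489204  218.09626134]
```

View pics/w5c.png

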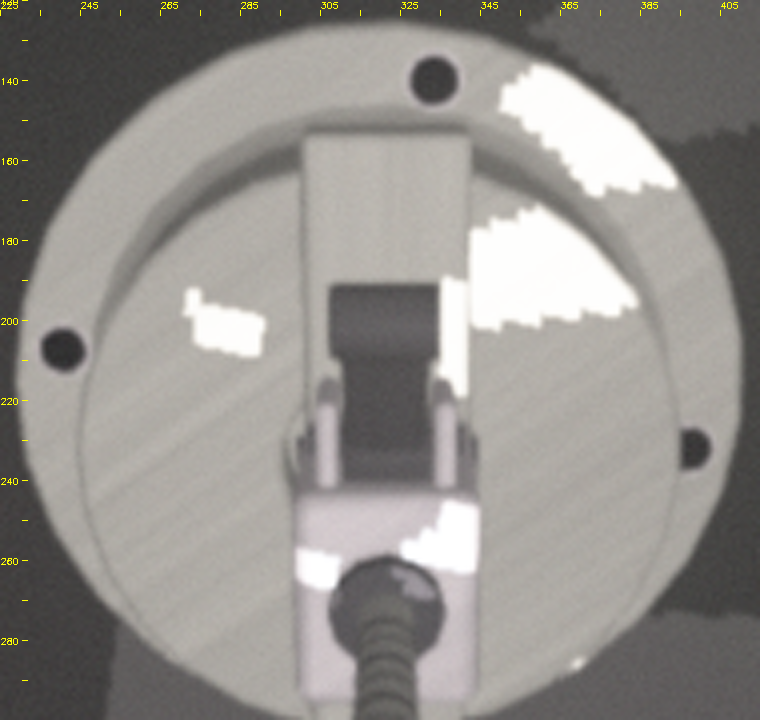

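The collar triangulates to (556.7, −137.9, 103), within 1 mm of the bore axis, and the wrist view agrees. I'll lower at about 10 mm/s and watch the force.

>>> send_rows(translation=[[0,0,0.001],[0,0,0.002],[0,0,0.003],[0,0,0.004],[0,0,0.005],[0,0,0.006],[0,0,0.007],[0,0,0.008],[0,0,0.009],[0,0,0.01],[0,0,0.011],[0,0,0.012]], yaw=[0,0,0,0,0,0,0,0,0,0,0,0], fingers=[255,255,255,255,255,255,255,255,255,255,255,255])

```text
clock: 8.8
position: [557.4, -137.9, 144.0]
ee_rot: [0.78, -0.625, -0.001, -0.001]
contact_force: [-2.5, 0.5, 1.2]
gripper_width: 15.2
```

```bash
python3 -c "
from h import *
delta(557.1,-137.6,147,192.7)
i=get_image('scene')
crop(i,345,140,100,125,6,'pics/s6.png')
"
```

```text
pos [ 557.4 -137.9  144. ] yang -167.42 axes z [ 0.      0.0021 -1.    ] F [-2.5  0.5  1.2] w 15.2 t 8.8
shift m [-0.0004  0.0002 -0.003 ] yaw -0.12
```

View pics/s6.png

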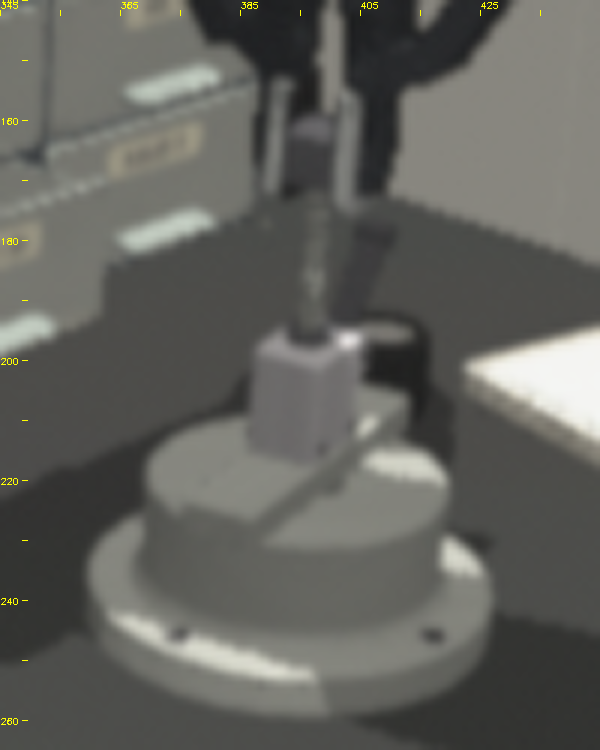

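The bridge is seated on the boss and the rod has started sliding. I'll continue down.

>>> send_rows(translation=[[0,0,0.001],[0,0,0.002],[0,0,0.003],[0,0,0.004],[0,0,0.005],[0,0,0.006],[0,0,0.007],[0,0,0.008],[0,0,0.009],[0,0,0.01],[0,0,0.011],[0,0,0.012]], yaw=[0,0,0,0,0,0,0,0,0,0,0,0], fingers=[255,255,255,255,255,255,255,255,255,255,255,255])

```text
clock: 10.05
position: [557.3, -137.9, 131.6]
ee_rot: [0.78, -0.625, -0.001, -0.001]
contact_force: [-2.3, 1.2, 1.0]
gripper_width: 14.7
```

>>> send_rows(translation=[[0,0,0.001],[0,0,0.002],[0,0,0.003],[0,0,0.004]], yaw=[0,0,0,0], fingers=[255,255,255,255])

```text
clock: 10.45
position: [557.3, -137.9, 127.6]
ee_rot: [0.78, -0.625, -0.001, -0.001]
contact_force: [-2.0, 0.3, 1.3]
gripper_width: 14.9
```

>>> send_rows(translation=[[0,0,0.001],[0,0,0.002],[0,0,0.003]], yaw=[0,0,0], fingers=[255,255,255])

```text
clock: 10.75
position: [557.3, -137.9, 124.5]
ee_rot: [0.78, -0.625, -0.001, -0.001]
contact_force: [-2.5, 1.2, 0.7]
gripper_width: 15.1
```

>>> send_rows(translation=[[0,0,0.001],[0,0,0.002]], yaw=[0,0], fingers=[255,255])

```text
clock: 10.95
position: [557.3, -137.9, 122.4]
ee_rot: [0.78, -0.625, -0.001, -0.001]
contact_force: [-2.0, 1.1, 1.2]
gripper_width: 14.9
```

>>> send_rows(translation=[[0,0,0.001],[0,0,0.002]], yaw=[0,0], fingers=[255,255])

```text
clock: 11.15
position: [557.3, -137.9, 120.3]
ee_rot: [0.78, -0.625, -0.001, -0.001]
contact_force: [-1.8, 1.4, 1.7]
gripper_width: 15.1
```

>>> send_rows(translation=[[0,0,0.001]], yaw=[0], fingers=[255])

```text
clock: 11.25
position: [557.3, -137.9, 119.2]
ee_rot: [0.78, -0.625, -0.001, -0.001]
contact_force: [-2.1, 1.2, 2.4]
gripper_width: 14.9
```

>>> send_rows(translation=[[0,0,0.001]], yaw=[0], fingers=[255])

```text
clock: 11.35
position: [557.2, -137.9, 118.1]
ee_rot: [0.78, -0.625, -0.001, -0.001]
contact_force: [-2.3, 0.8, 0.7]
gripper_width: 14.8
```

>>> send_rows(translation=[[0,0,0.001]], yaw=[0], fingers=[255])

```text
clock: 11.45
position: [557.2, -137.9, 117.0]
ee_rot: [0.78, -0.625, -0.001, -0.001]
contact_force: [-2.3, 0.5, 1.2]
gripper_width: 14.8
```

>>> send_rows(translation=[[0,0,0.001]], yaw=[0], fingers=[255])

```text
clock: 11.55
position: [557.3, -138.0, 116.3]
ee_rot: [0.78, -0.625, -0.001, -0.001]
contact_force: [-2.8, 2.2, 6.4]
gripper_width: 14.9
```

>>> send_rows(translation=[[0,0,0.0004]], yaw=[0], fingers=[255])

```text
clock: 11.65
position: [557.4, -137.9, 116.3]
ee_rot: [0.78, -0.625, -0.001, -0.001]
contact_force: [-3.1, 0.6, 4.3]
gripper_width: 15.0
```

>>> send_rows(translation=[[0,0,0.001],[0,0,0.001]], yaw=[0,0], fingers=[255,255])

```text
clock: 11.85
position: [557.5, -138.0, 116.2]
ee_rot: [0.781, -0.625, -0.0, -0.001]
contact_force: [-2.8, 1.9, 5.6]
gripper_width: 15.2
```

```bash
python3 -c "
from h import *
delta(557.1,-137.6,147,192.7)
crop(get_image('scene'),345,140,100,125,6,'pics/s7.png')
cv2.imwrite('pics/w7.png',get_image('wrist'))
"
```

```text
pos [ 557.5 -138.   116.2] yang -167.38 axes z [ 2.0e-04  1.3e-03 -1.0e+00] F [-2.8  1.9  5.6] w 15.2 t 11.85
shift m [-0.0005  0.0003 -0.0308] yaw -0.08
```

View pics/s7.png

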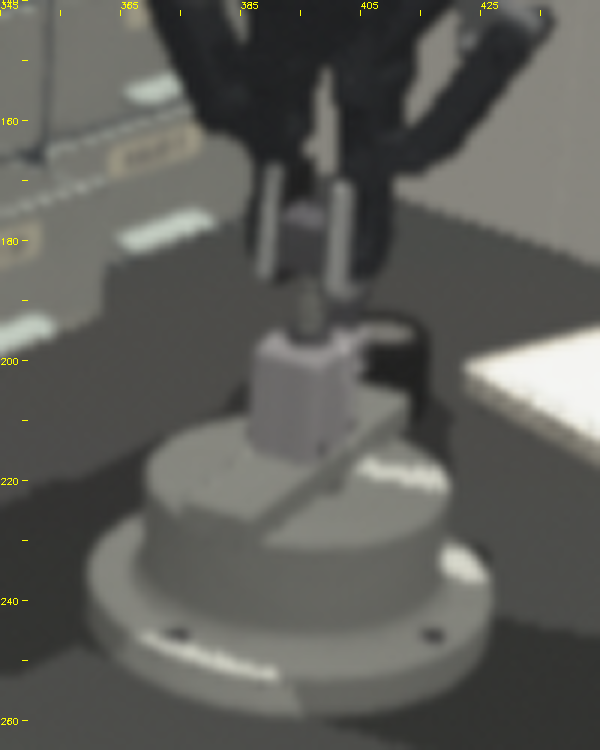

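View pics/w7.png

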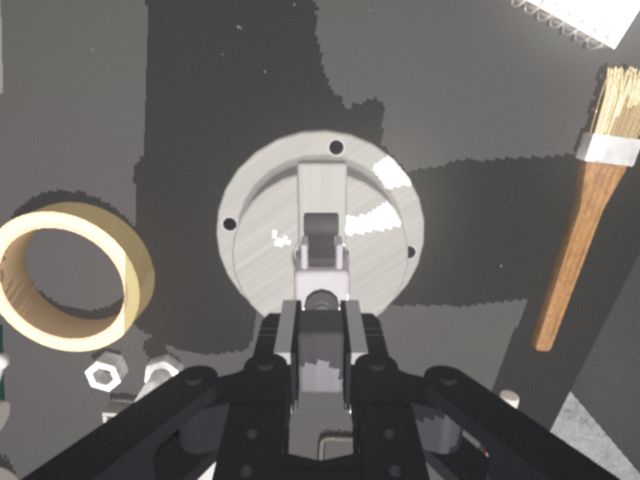

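The TCP has stopped firmly at z = 116.2 while the force rose to about 6 N. The rod is run down about 35 mm, well past the step at 17. I'll release with a slight downward bias, then back off.

>>> send_rows(translation=[[0,0,0.0005],[0,0,0.0005],[0,0,0.0005],[0,0,0.0005],[0,0,0.0005],[0,0,0.0005]], yaw=[0,0,0,0,0,0], fingers=[190,160,130,120,120,120])

```text
clock: 12.55
position: [557.6, -138.0, 115.7]
ee_rot: [0.781, -0.625, -0.0, -0.001]
contact_force: [0.3, 0.3, 0.3]
gripper_width: 45.2
```

>>> send_rows(translation=[[0,0,-0.005],[0,0,-0.015],[0,0,-0.03],[0,0,-0.045],[0,0,-0.05],[0,0,-0.05],[0,0,-0.05],[0,0,-0.05],[0,0,-0.05],[0,0,-0.05],[0,0,-0.05]], yaw=[0,0,0,0,0,0,0,0,0,0,0], fingers=[120,120,120,120,120,255,255,255,255,255,255])

```text
clock: 13.65
position: [557.5, -138.1, 165.3]
ee_rot: [0.781, -0.625, -0.001, -0.0]
contact_force: [0.4, -1.0, -0.5]
gripper_width: -0.2
```

```bash
python3 -c "
from h import *
delta(557.1,-137.6,147,192.7)
crop(get_image('scene'),345,140,100,125,6,'pics/s8.png')
s=read_state()
cv2.imwrite('pics/w8.png',get_image('wrist'))
crop(get_image('top'),400,170,90,80,8,'pics/t8.png')
"
```

```text
pos [ 557.5 -138.1  165.3] yang -167.39 axes z [-3.0e-04  1.3e-03 -1.0e+00] F [ 0.4 -1.  -0.5] w -0.2 t 13.65
shift m [-0.0005  0.0002  0.0183] yaw -0.09
```

View pics/s8.png

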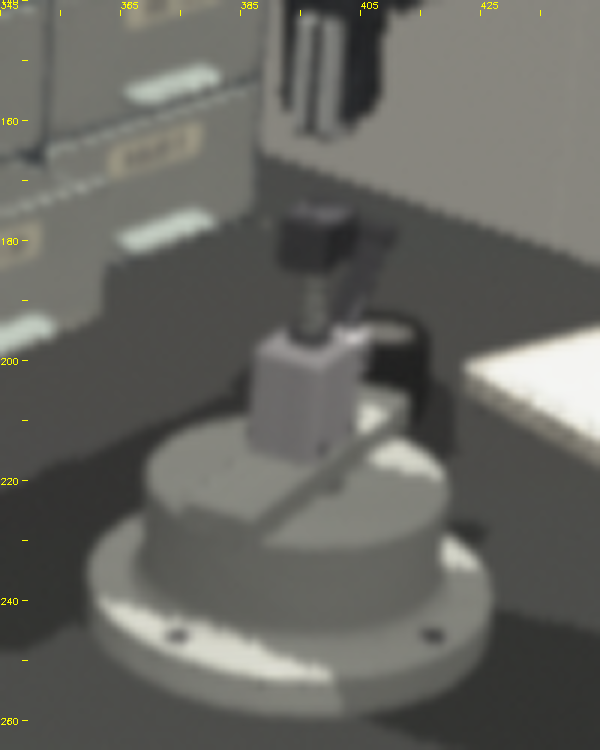

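View pics/w8.png

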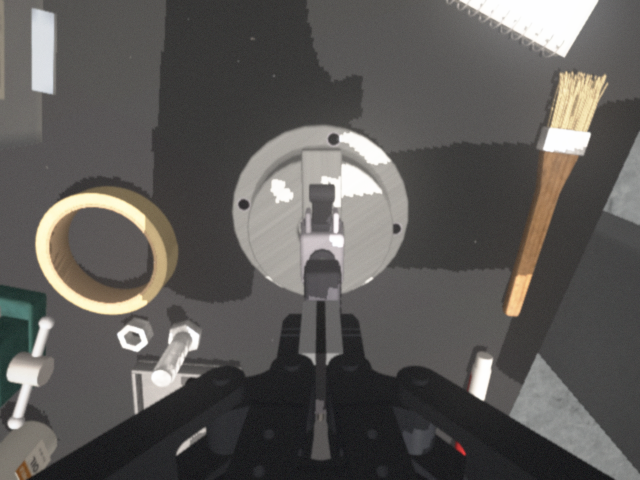

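The gauge stands flat and the grip (scene (396,180)) is released. As insurance I'll feel down on the grip's top with shut fingers; its top should be at z of about 141–144.

>>> send_rows(translation=[[0,0,0.01],[0,0,0.016],[0,0,0.017],[0,0,0.018],[0,0,0.019]], yaw=[0,0,0,0,0], fingers=[255,255,255,255,255])

```text
clock: 14.3
position: [557.7, -138.1, 146.5]
ee_rot: [0.781, -0.625, -0.0, -0.001]
contact_force: [-0.4, -0.3, -0.7]
gripper_width: -0.2
```

>>> send_rows(translation=[[0,0,0.001]], yaw=[0], fingers=[255])

```text
clock: 14.4
position: [557.8, -138.1, 145.6]
ee_rot: [0.781, -0.625, -0.0, -0.001]
contact_force: [-0.0, -0.1, -0.1]
gripper_width: -0.3
```

>>> send_rows(translation=[[0,0,0.001]], yaw=[0], fingers=[255])

```text
clock: 14.5
position: [558.0, -138.1, 144.8]
ee_rot: [0.781, -0.625, 0.0, -0.001]
contact_force: [0.1, 0.0, 0.1]
gripper_width: 0.2
```

>>> send_rows(translation=[[0,0,0.001]], yaw=[0], fingers=[255])

```text
clock: 14.6
position: [558.1, -138.1, 143.8]
ee_rot: [0.781, -0.625, 0.0, -0.001]
contact_force: [-0.0, 0.4, 0.2]
gripper_width: 0.3
```

>>> send_rows(translation=[[0,0,0.001]], yaw=[0], fingers=[255])

```text
clock: 14.7
position: [558.1, -138.1, 142.9]
ee_rot: [0.781, -0.625, 0.0, -0.001]
contact_force: [-0.0, -0.1, -0.1]
gripper_width: 0.1
```

>>> send_rows(translation=[[0,0,0.001]], yaw=[0], fingers=[255])

```text
clock: 14.8
position: [558.1, -138.1, 141.8]
ee_rot: [0.781, -0.625, 0.0, -0.001]
contact_force: [-0.2, -0.0, -0.1]
gripper_width: 0.4
```

>>> send_rows(translation=[[0,0,0.001]], yaw=[0], fingers=[255])

```text
clock: 14.9
position: [558.5, -138.1, 141.6]
ee_rot: [0.781, -0.625, 0.001, -0.001]
contact_force: [-1.5, 1.6, 6.8]
gripper_width: 0.1
```

>>> send_rows(translation=[[0,0,0.001]], yaw=[0], fingers=[255])

```text
clock: 15.0
position: [558.9, -138.1, 141.7]
ee_rot: [0.781, -0.625, 0.001, -0.001]
contact_force: [-1.0, 1.3, 5.3]
gripper_width: 0.1
```

It is firm at z = 141.6 under about 6 N, which puts the rod at about 34.4 and the depth near 29.4 mm. So the tip is on the bottom. Next is the lever: up first, then 41 mm along tool +x.

>>> send_rows(translation=[[0,0,-0.008],[0,0,-0.02],[0.0,0,-0.026],[0.015,0,-0.026],[0.03,0,-0.026],[0.039,0,-0.026],[0.041,0.001,-0.026],[0.041,0.001,-0.026]], yaw=[0,0,0,0,0,0,0,0], fingers=[255,255,255,255,255,255,255,255])

```text
clock: 15.8
position: [566.4, -179.0, 167.0]
ee_rot: [0.78, -0.625, 0.001, -0.001]
contact_force: [-1.0, 0.4, 0.7]
gripper_width: -0.1
```

```bash
python3 -c "
from h import *
a=np.radians(-77.3)
g=np.array([557.0,-137.8]);
for r in (41,): 
  p=g+r*np.array([np.cos(a),np.sin(a)]); print(p); delta(p[0],p[1],126,192.7)
cv2.imwrite('pics/w9.png',get_image('wrist'))
crop(get_image('scene'),345,110,100,125,6,'pics/s9.png')
"
```

```text
[ 566.01369438 -177.7969163 ]
pos [ 566.4 -179.   167. ] yang -167.41 axes z [ 2.7e-03  7.0e-04 -1.0e+00] F [-1.   0.4  0.7] w -0.1 t 15.8
shift m [-0.0013  0.0002  0.041 ] yaw -0.11
```

View pics/w9.png

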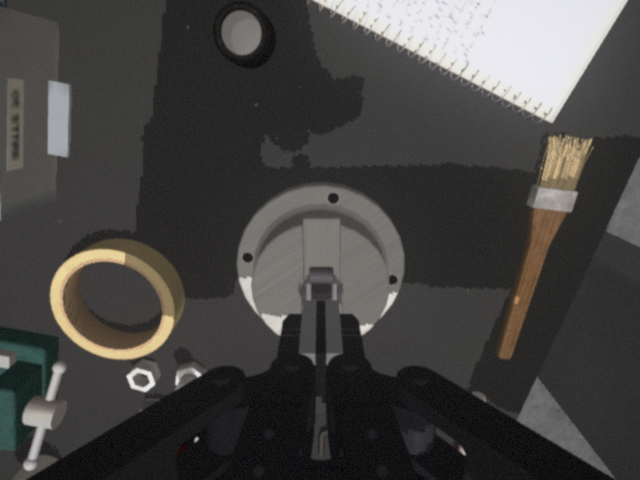

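View pics/s9.png

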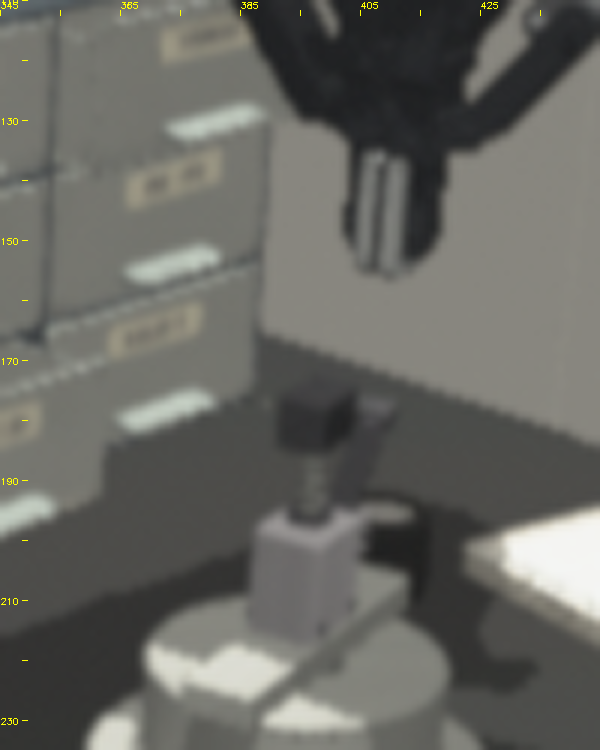

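The fingers stand over the lever end, 42 mm out and on its middle line (wrist (320,275)). I'll go down to just above it, then press.

>>> send_rows(translation=[[-0.001,0,0.012],[-0.001,0,0.028],[-0.001,0,0.036],[-0.001,0,0.039],[-0.001,0,0.041],[-0.001,0,0.043]], yaw=[0,0,0,0,0,0], fingers=[255,255,255,255,255,255])

```text
clock: 16.5
position: [566.9, -177.3, 124.6]
ee_rot: [0.781, -0.625, 0.002, -0.001]
contact_force: [-0.6, 0.3, -0.3]
gripper_width: -0.0
```

>>> send_rows(translation=[[0,0,0.002],[0,0,0.004],[0,0,0.006],[0,0,0.008]], yaw=[0,0,0,0], fingers=[255,255,255,255])

```text
clock: 16.9
position: [570.2, -180.3, 121.4]
ee_rot: [0.782, -0.624, 0.007, -0.002]
contact_force: [-0.5, -9.4, 14.7]
gripper_width: 0.0
```

```bash
python3 -c "
from h import *
delta(566,-177.8,95,192.7)
crop(get_image('scene'),345,130,100,125,6,'pics/s10.png')
"
```

```text
pos [ 570.2 -180.3  121.4] yang -167.18 axes z [ 0.0126 -0.0056 -0.9999] F [-0.5 -9.4 14.7] w 0.0 t 16.9
shift m [-0.0035  0.0038  0.0263] yaw 0.12
```

View pics/s10.png

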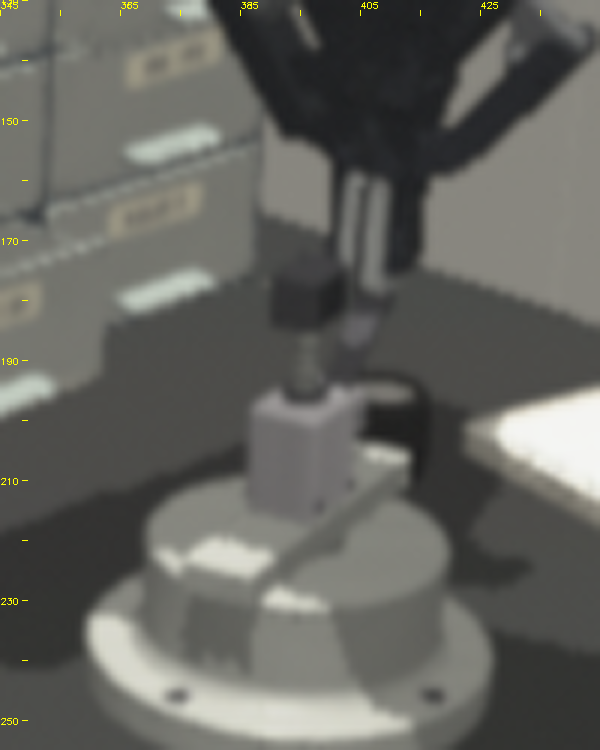

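The force on the tool is 15 N up and 9 N outward. The lever's end is sticking to the fingertip instead of sliding outward along its arc. I'll follow the arc outward while pressing.

>>> send_rows(translation=[[0.002,0.001,0.001],[0.004,0.002,0.003],[0.006,0.003,0.005],[0.008,0.003,0.007]], yaw=[0,0,0,0], fingers=[255,255,255,255])

```text
clock: 17.35
position: [571.5, -189.6, 116.0]
ee_rot: [0.782, -0.623, 0.01, -0.003]
contact_force: [2.2, -2.4, 4.7]
gripper_width: 0.1
```

```bash
python3 -c "
from h import *
delta(566,-177.8,95,192.7)
crop(get_image('scene'),345,130,100,125,6,'pics/s11.png')
cv2.imwrite('pics/w11.png',get_image('wrist'))
"
```

```text
pos [ 571.5 -189.6  116. ] yang -167.13 axes z [ 0.0188 -0.0073 -0.9998] F [ 2.2 -2.4  4.7] w 0.1 t 17.35
shift m [-0.013   0.0031  0.0208] yaw 0.17
```

View pics/s11.png

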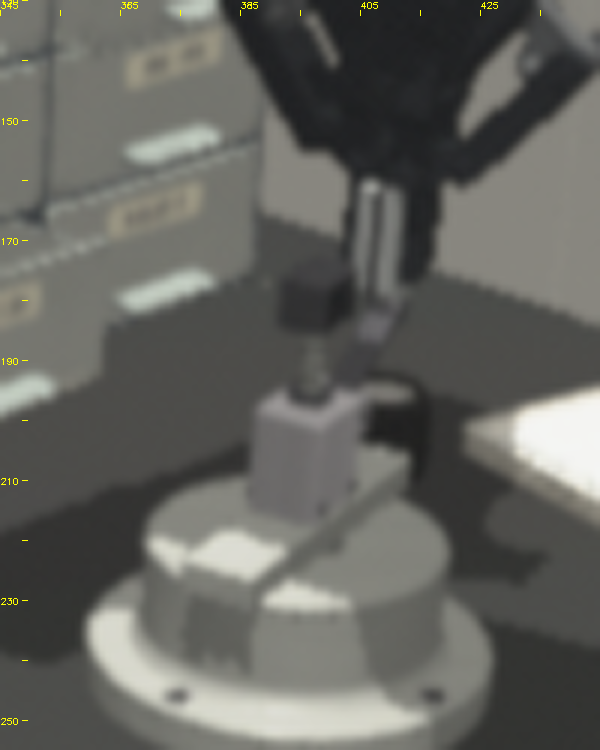

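View pics/w11.png

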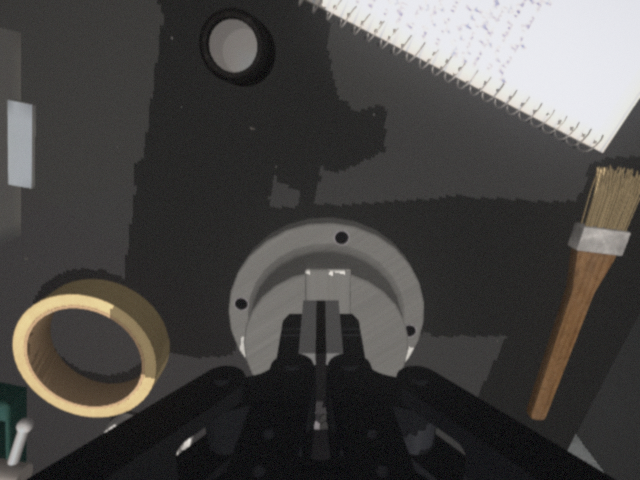

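The lever is now swinging (about 43°, only 5 N). I'll keep pressing straight down.

>>> send_rows(translation=[[0,0.001,0.002],[0,0.002,0.004],[-0.001,0.003,0.006],[-0.001,0.003,0.008],[-0.001,0.003,0.01],[-0.002,0.003,0.012]], yaw=[0,0,0,0,0,0], fingers=[255,255,255,255,255,255])

```text
clock: 18.05
position: [569.2, -189.1, 104.2]
ee_rot: [0.782, -0.623, 0.011, -0.003]
contact_force: [0.7, -3.4, 4.2]
gripper_width: 0.1
```

```bash
python3 -c "
from h import *
delta(566,-177.8,95,192.7)
crop(get_image('scene'),345,130,100,125,6,'pics/s12.png')
"
```

```text
pos [ 569.2 -189.1  104.2] yang -167.12 axes z [ 0.0204 -0.0085 -0.9998] F [ 0.7 -3.4  4.2] w 0.1 t 18.05
shift m [-0.0119  0.0007  0.009 ] yaw 0.18
```

View pics/s12.png

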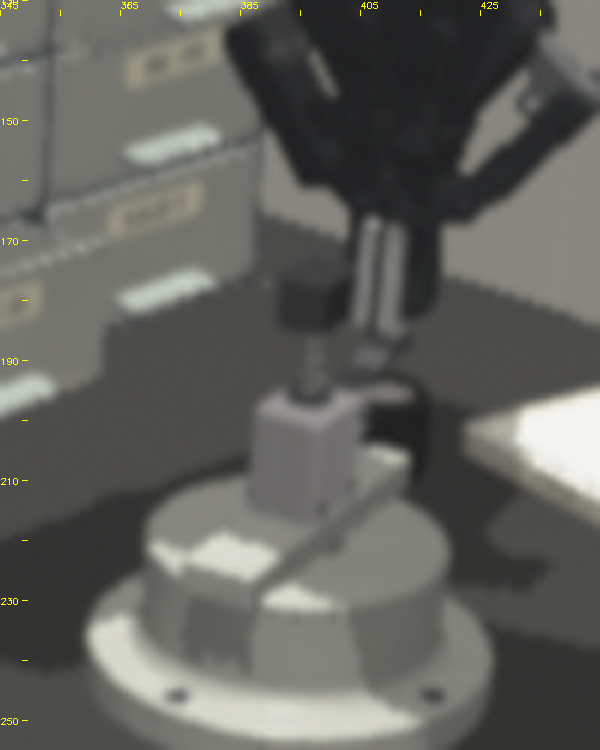

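>>> send_rows(translation=[[-0.001,0,0.002],[-0.003,0.001,0.004],[-0.004,0.001,0.006],[-0.005,0.001,0.008]], yaw=[0,0,0,0], fingers=[255,255,255,255])

```text
clock: 18.5
position: [566.1, -183.6, 95.2]
ee_rot: [0.782, -0.623, 0.009, -0.003]
contact_force: [-1.1, 0.2, 10.0]
gripper_width: 0.1
```

```bash
python3 -c "
from h import *
delta(566,-177.8,93,192.7)
crop(get_image('scene'),345,130,100,125,6,'pics/s13.png')
"
```

```text
pos [ 566.1 -183.6   95.2] yang -167.13 axes z [ 0.0177 -0.0074 -0.9998] F [-1.1  0.2 10. ] w 0.1 t 18.5
shift m [-0.0057 -0.0011  0.0021] yaw 0.17
```

View pics/s13.png

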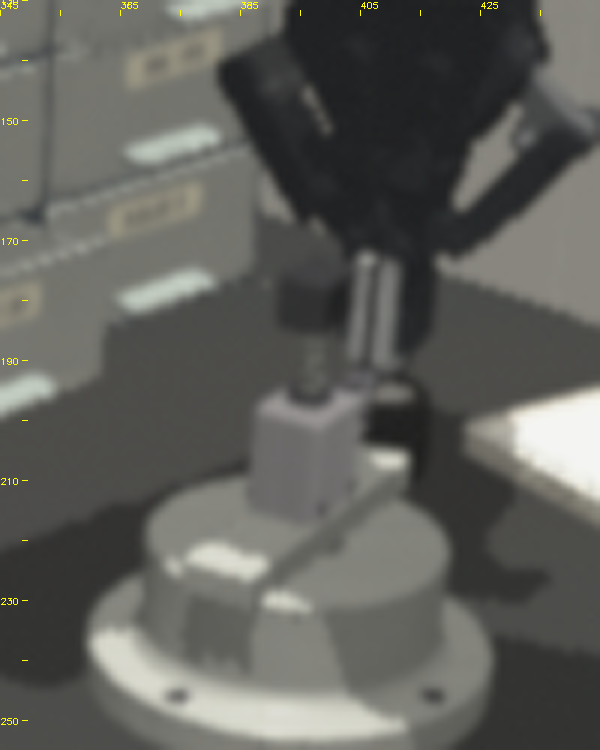

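Almost down, at 10 N. The last millimetres I'll take gently until it meets the stop.

>>> send_rows(translation=[[-0.001,0,0.001],[-0.001,0,0.002]], yaw=[0,0], fingers=[255,255])

```text
clock: 18.75
position: [565.9, -182.4, 94.1]
ee_rot: [0.782, -0.623, 0.009, -0.002]
contact_force: [-1.5, -0.2, 13.6]
gripper_width: -0.0
```

>>> send_rows(translation=[[0,0,0.001],[0,0,0.002]], yaw=[0,0], fingers=[255,255])

```text
clock: 18.95
position: [566.1, -182.4, 93.9]
ee_rot: [0.783, -0.623, 0.01, -0.002]
contact_force: [-2.3, -0.8, 16.9]
gripper_width: 0.4
```

>>> send_rows(translation=[[-0.002,0,0.001],[-0.002,0,0.0025],[-0.002,0,0.0025]], yaw=[0,0,0], fingers=[255,255,255])

```text
clock: 19.25
position: [566.1, -181.0, 93.8]
ee_rot: [0.783, -0.622, 0.011, -0.002]
contact_force: [-2.9, -1.7, 14.9]
gripper_width: -0.1
```

>>> send_rows(translation=[[0,0,-0.004],[0,0,-0.02],[0,0,-0.05],[0,0,-0.09],[0,0,-0.1],[0,0,-0.1],[0,0,-0.1]], yaw=[0,0,0,0,0,0,0], fingers=[255,255,255,255,255,255,255])

```text
clock: 19.95
position: [562.7, -179.2, 191.6]
ee_rot: [0.783, -0.622, 0.009, -0.001]
contact_force: [-0.8, -0.5, 0.4]
gripper_width: -0.3
```

```bash
python3 -c "
from h import *
delta(557.1,-137.6,165,192.7)
crop(get_image('scene'),345,150,100,125,6,'pics/s14.png')
i=get_image('wrist');cv2.imwrite('pics/w14.png',i);crop(i,220,180,200,190,4,'pics/w14c.png')
"
```

```text
pos [ 562.7 -179.2  191.6] yang -166.95 axes z [ 0.0151 -0.0088 -0.9998] F [-0.8 -0.5  0.4] w -0.3 t 19.95
shift m [-0.0421 -0.0036  0.0262] yaw 0.35
```

View pics/s14.png

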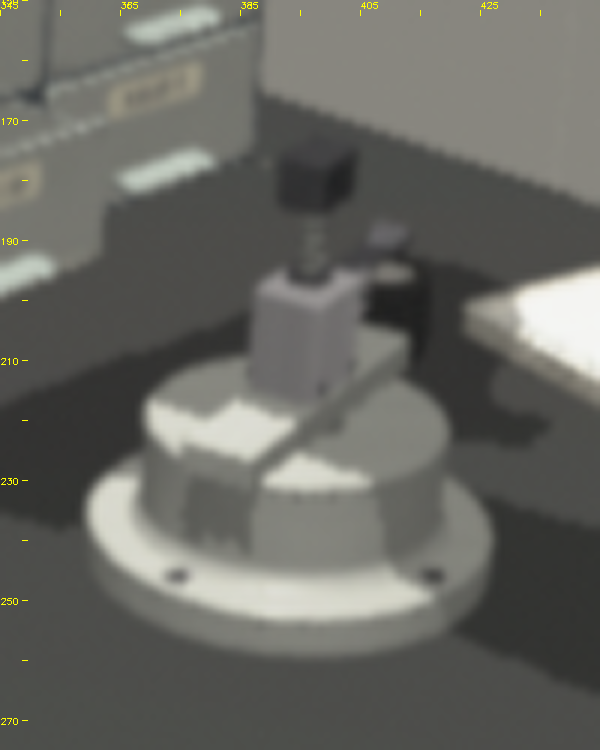

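View pics/w14.png

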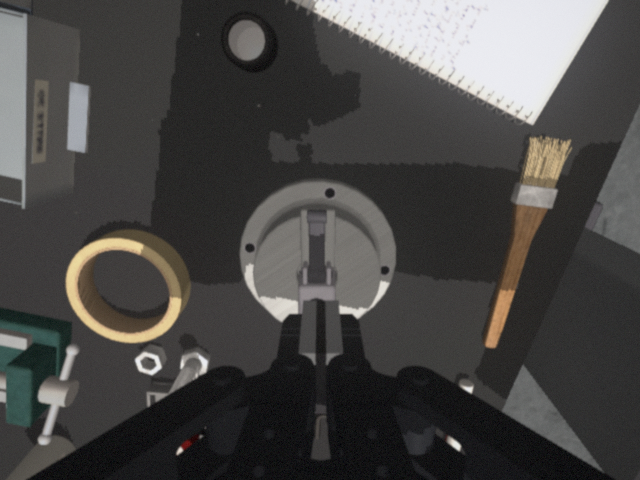

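```bash
python3 -c "
from h import *
a=np.radians(-77.3);g=np.array([557.0,-137.8]);u=np.array([np.cos(a),np.sin(a)])
s=read_state()
for d in (55,15,10,5,0):
  t=np.radians(d);r=19+40*np.cos(t);z=50+38+40*np.sin(t)
  X=[*(g+r*u),z];print(d,np.round(X,1),proj('scene',X).round(1),proj('wrist',X,s).round(1))
"
```

```text
55 [ 566.2 -178.7  120.8] [407.3 178.2] [315.8 255.7]
15 [ 569.7 -194.    98.4] [409.9 186.6] [316.7 217.3]
10 [ 569.8 -194.8   94.9] [409.9 188.1] [316.8 214.6]
5 [ 569.9 -195.2   91.5] [409.9 189.6] [316.9 212.4]
0 [ 570.  -195.4   88. ] [409.8 191.3] [317.  210.7]
```

View pics/w14c.png

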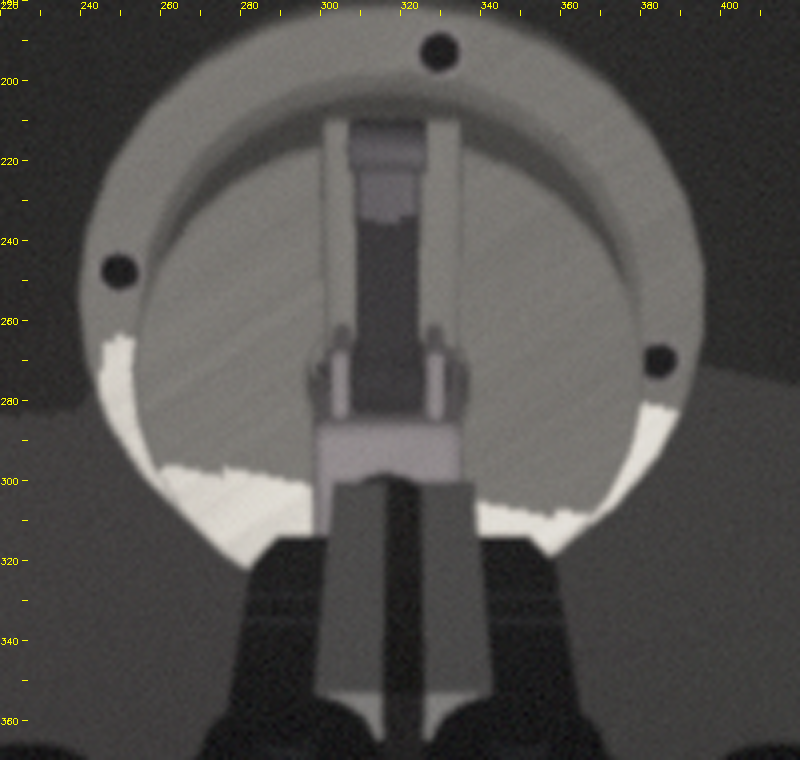

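The lever end is at scene (409,189) and wrist row 211, against (410,189.6) and 212 predicted for 5°. The stall at z = 93.8 with 15–17 N also fits the stop. I'll retreat and do a final check.

>>> send_rows(translation=[[0,0,-0.04],[0,0,-0.08],[0.04,0,-0.11],[0.08,0,-0.12],[0.12,0,-0.12],[0.16,0,-0.12],[0.16,0,-0.12],[0.16,0,-0.12]], yaw=[0,0,0,0,0,0,0,0], fingers=[255,255,255,255,255,255,255,255])

```text
clock: 20.85
position: [596.7, -334.8, 310.2]
ee_rot: [0.782, -0.623, 0.006, -0.0]
contact_force: [-0.8, -0.2, -0.3]
gripper_width: -0.0
```

Run:
```python
from h import *
i=get_image('scene');cv2.imwrite('pics/s15.png',i)
crop(i,370,160,60,80,9,'pics/s15c.png')
crop(get_image('top'),390,180,90,90,6,'pics/t15.png')
b=cv2.imread('pics/s8.png');c=cv2.resize(i[140:265,345:445],None,fx=6,fy=6,interpolation=cv2.INTER_CUBIC)
# vertical profile at grip/head column
t=cv2.cvtColor(b,6)[195:290,270:365]
r=cv2.matchTemplate(cv2.cvtColor(c,6)[150:350,230:420],t,cv2.TM_CCOEFF_NORMED);m=cv2.minMaxLoc(r);print("grip shift px",(m[3][0]+230-270)/6,(m[3][1]+150-195)/6,m[1])
t=cv2.cvtColor(b,6)[320:470,240:365]
r=cv2.matchTemplate(cv2.cvtColor(c,6)[290:500,210:400],t,cv2.TM_CCOEFF_NORMED);m=cv2.minMaxLoc(r);print("head shift px",(m[3][0]+210-240)/6,(m[3][1]+290-320)/6,m[1])
print(proj('scene',[557,-138,141])-proj('scene',[557,-138,142]))
print(read_state()['clock'])
```

```text
grip shift px -0.16666666666666666 0.3333333333333333 0.7236394286155701
head shift px -0.16666666666666666 -0.16666666666666666 0.857023298740387
[-0.04057219  0.51308459]
20.95
```

View pics/s15c.png

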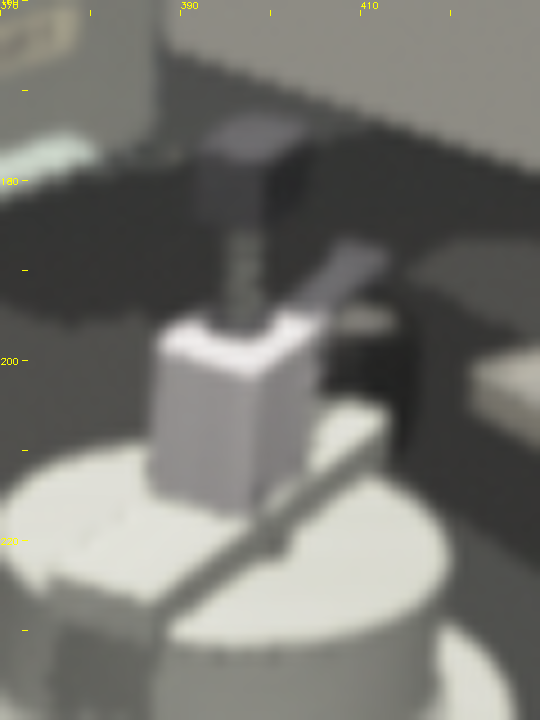

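View pics/t15.png

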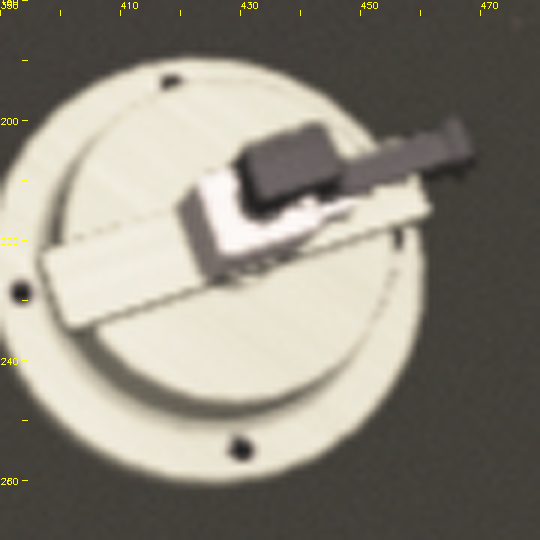

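```bash
python3 -c "
from bench import *
print(job_done(), read_state()['clock'])"
```

```text
the job is handed in; nothing more can be done
the job is handed in; nothing more can be done
```

The depth gauge is standing flat across the bore mouth with the rod's tip on the bottom and the clamp lever down. I handed it in at about 21 s of the 54 s allowed.

- **Depth:** the bore measures about 29–30 mm by my own arithmetic from the arm's position. The step at 12 mm was passed with no rise in force.
- **Tip on the bottom:** the rod stopped firmly at about 6 N while being run down. I pressed again on the grip's top after letting go, and it held firm at 5–7 N.
- **Lever:** pressing straight down stuck at first, with 15 N up and 9 N sideways on the tool. I followed the lever's arc outward, and it then went down to a firm stop at about 15–17 N. Both pictures put its end where 5 degrees should be.
- **Last pictures:** the bridge lies flat and centred over the bore to within about 1 mm, and the robot is clear of everything. Compared with the picture taken before clamping, the head shifted under 0.2 px. The grip appeared about 0.3 px lower (roughly 0.6 mm), but that match was weak (0.72) because the lighting had changed.

I did not feel the rod again after clamping, so "tip still touching" rests on the check before clamping and on the pictures.

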